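# Lock the spring arm over the circuit board

### The arm

A 6-joint arm with a two-finger parallel gripper is mounted at the origin on the work surface. World frame = base frame: x ahead of the robot, y to its left, z up, the work surface at z = 0. Lengths are in m, angles in rad, forces in N, time in s.
With the tool pointing down it reaches from about 0.425 to 0.95 m from the base axis. Payload 3.5 kg.
Tool frame: the origin (TCP) lies midway between the tips of the shut fingers; the grasp point (between the pads) lies 19 mm behind it (ctrl.pinch_z is the distance from the TCP to the grasp point, in m); z points along the fingers, y is the line along which they close (so a half turn about z gives the same grasp; the last joint's range is limited). The gripper opens to 85 mm and grips with 20 to 120 N. Pads are 22 mm wide; open, the fingers measure 114 mm over their backs; the gripper's body (76 mm by 85 mm) begins 54 mm behind the grasp point. The pads swing forward as they close: fully open they stand 13 mm farther back than shut.
Start: joints at [1.091, 0.286, 1.577, -0, 1.279, -0.15], TCP at [0.219, 0.639, 0.231] pointing down, gripper open.
Joint ranges: [-2.77, 2.77], [-0.9, 2.22], [0.21, 2.48], [-1.53, 4.67], [0.24, 2.81], [-2.84, 2.84]. Speed limits (rad/s): [2.79, 2.79, 3.14, 3.14, 3.14, 3.14].

### API

Orientations are given as a unit quaternion [x, y, z, w].
In Python, from plant import get_state, viewer, sign_off, ctrl gives the robot as it stands. The module is installed in compiled form; this text tells all that it offers.
- The arm moves only by the shell command python3 -m handwheel 'ROWS' [FORCE]. ROWS is JSON, a list that holds one entry, the list of rows, each a list of 5 numbers: the finger opening in m, from 0 to 0.0854, then the shift along the tool's x, y, z in m, then the turn about the tool's z in degrees. In form: [[[claw, x, y, z, spin], ...]]. A call has 1 to 12 rows; each row shifts and turns the commanded pose from where the row before left it, along the tool's axes as they then stand; what a row does not reach is not made up. A row lasts 1/12 s, in which the tool goes at most 41.7 mm and 7.16 degrees, less where a joint would pass 70% of its speed; a pose out of reach is approached as far as the arm can. A call is refused whole if a number of a shift passes 0.0417 or a number of a turn 7.16, either way. A call with a gripper value outside its range is refused whole. The fingers move at their own pace and stop on an object; FORCE is the grip in N (left out, the last holds). Time passes only in rows, so rows that do not move let the fingers close. It gives the time, the measured TCP pose, the force, the opening and the grip force at its end, in the units of the state.
- get_state(): the state, without advancing time (a new reading comes with each control period).
- viewer.read_camera(name): name is "scene" or "side" or "wrist"; returns the picture (420x560x3 uint8, blue, green, red); there is no depth.
- viewer.camera_params(name): a dict with "fov_y" (degrees; the focal length in pixels is half the picture's height over the tangent of half this angle, whatever the lens; pixels are square), "cx", "cy" (the principal point, pixels), "k1" (the pictures are not rectified: a ray, as slopes to the right and down, at radius r is drawn at 1 + k1 r^2 times it, then the intrinsics apply), "xyz" and "attitude" of the camera in the world; the wrist camera has in their place "hand_eye" (4x4, takes a point from camera to tool coordinates, whose origin is the TCP and whose axes are the flange's). Camera axes: x right, y up, looking along -z (the intrinsics and any distortion apply to the point x, -y, -z); pixel columns grow to the right and rows downward; lengths in m; the calibration is good to about 2 mm. A picture is of the moment at which its call begins: read the wrist's pose just before it. camera_params takes no time and is no camera call.
- sign_off(): hands the job in; it is judged then, once.
Trained networks look in the newest picture that a camera, given by its name, has taken for a name from the list of things; names that differ only in an ending like _2 or _b are one class to them, and where a whole thing is asked for, a point or a joint stands for the part that bears it (a point fixed in the world has none). Each returns a list of dicts, best first, with "confidence" (0 to 1); they miss things now and then, are a little off and sometimes report something else, mostly with a low value. They report only what shows in the picture. A call takes as long as a camera call.
- viewer.look_for(camera, name): "extent" ([left, top, width, height] as shares, 0 to 1, of the picture: columns of its width, rows of its height, round what is visible of it).
- viewer.outline_of(camera, name): "mask" (420x560 bool, what is visible of it) and "extent" ([left, top, width, height] as shares, 0 to 1, of the picture: columns of its width, rows of its height, round what is visible of it).
- viewer.pinpoint(camera, name): "xy" ([column, row] as shares, 0 to 1, of the picture: columns of its width, rows of its height: a listed point, or the origin of a listed thing).
The state is a dict: "time": time; "qpos": joint angles; "dq": joint speeds; "joint_efforts": joint torques, N m; "eef_pos": TCP position; "tcp_rot": TCP orientation; "contact_force": force on the tool from outside, world axes, zero at the start; "wrist_torque": the same for the moment, N m; "opening": opening from 0.0 (shut) to 1.0 (fully open); "finger_force": force on a finger pad.
Only numpy, scipy, OpenCV 4.12 (cv2) and the standard library are available. Lean on these libraries where they do the work, as an engineer would, in place of code of your own. Each camera call takes 0.05 s, during which the arm holds its last target. There are 200 camera calls.

### The job

Of the two board holders on the bench, take the one with the circuit board in it. By the black knob at its end, swing the holder's sprung steel arm round over the board until it is past the small steel catch block, with the knob still up; hold it there against its spring and push the knob fully down so that its pin drops behind the catch, then let go: the arm must stay locked over the board.

Things in the scene. Friction and masses are not known exactly. Their poses are not given: they have to be found in the camera images.
- clamp_hinge (a point): Hinge of the sprung arm on the holder that carries the green circuit board (a second, like holder is empty and not needed). This point is on the vertical hinge axis at table height; its axes are the holder's (z up). The holder is a fixed dark plate 200 x 200 x 12 mm, its centre 60 mm to +x and 80 mm to -y of here. The hinge post, with its coil spring, is 26 mm across and 66 mm high
- clamp_arm (a joint): Arm angle (rad): 0 parked, pointing along the holder's +x; grows clockwise seen from above, stops at 1.52. Steel bar 16 mm wide, top face 38 mm above the table; knob axis 140 mm from the hinge axis. Its spring drives it back to 0: about 1.5 N at the knob at 0, 4 N at 1.5. The pin can drop behind the catch block from 1.37 to 1.50; let go, the arm springs back and rests on the catch at about 1.35
- clamp_pin (a joint): How far the knob with its steel pin (8 mm across) is pushed down (m): 0 up, 0.016 fully down. It slides vertically in the arm's end, takes 6 to 7 N and stays where it is left. Up, the pin passes over the catch block and the end block behind it (tops 26 mm above the table); down, it is blocked by them
- clamp_knob (a point): Centre of the round upright black knob on the arm's end (25 mm across, 30 mm tall): 79 mm above the table when up, 63 mm when fully down. It spins freely on its pin, so it can be held without turning the hand with the arm. Fully down, its underside is still 10 mm above the arm's top face, over a steel collar 22 mm across and 8 mm tall

How it is judged:
On the way:
1. the arm is wound past the catch block with the knob still up (value of joint clamp_arm above 1.36 rad and value of joint clamp_pin below 0.005 m), for 0.2 s.
At the end, for the whole second after the job is handed in: the arm is at rest over the board, locked behind the catch block (angle above 1.30 rad), and the knob is down (at least 11 of its 16 mm) (value of joint clamp_arm above 1.3 rad and value of joint clamp_pin above 0.011 m and velocity of joint clamp_arm between -0.1 and 0.1 rad/s); the robot touches nothing.
It also fails if it takes over 40 s, if anything falls off the work surface, if the arm or the gripper's body presses on something with over 40 N, if the wrist force passes 120 N, or if a joint passes its speed limit or range.

## Working session

There is one attempt and no reset: what is moved stays moved. The work goes in short steps, Python scripts to look and compute and a shell command to move; the robot and the scene stay as the last step left them, time stands still between calls to the robot, and variables do not carry over. Pictures are saved under pics/ and viewed, at most 10 in all, crops included, and the job is handed in when it is done.

```bash
mkdir -p pics
cat > h.py <<'E'
import numpy as np, cv2
from scipy.spatial.transform import Rotation as R
from plant import get_state, viewer, ctrl
def cam(name):
    p=viewer.camera_params(name)
    if 'hand_eye' in p:
        s=get_state(); T=np.eye(4); T[:3,:3]=R.from_quat(s['tcp_rot']).as_matrix(); T[:3,3]=s['eef_pos']
        T=T@np.array(p['hand_eye'])
    else:
        T=np.eye(4); a=np.array(p['attitude']); T[:3,:3]=a if a.shape==(3,3) else R.from_quat(a).as_matrix(); T[:3,3]=p['xyz']
    f=210/np.tan(np.radians(p['fov_y'])/2)
    return T,f,p
def ray(c,u,v):
    T,f,p=c
    K=np.array([[f,0,p['cx']],[0,f,p['cy']],[0,0,1]])
    q=cv2.undistortPoints(np.array([[[u,v]]],float),K,np.array([p['k1'],0,0,0.]))[0,0]
    return T[:3,3],T[:3,:3]@np.array([q[0],-q[1],-1])
def onz(c,u,v,z):
    o,d=ray(c,u,v); return o+d*(z-o[2])/d[2]
def pix(c,P):
    T,f,p=c
    q=T[:3,:3].T@(np.array(P)-T[:3,3]); a=q[0]/-q[2]; b=-q[1]/-q[2]; k=1+p['k1']*(a*a+b*b)
    return p['cx']+f*a*k,p['cy']+f*b*k
E
python3 - <<'E'
from h import *
print(viewer.camera_params('scene'),viewer.camera_params('side'),viewer.camera_params('wrist')); s=get_state();print(s)
ims=[]
for n in ['scene','side','wrist']:
    c=cam(n); im=viewer.read_camera(n); ims.append(im); cv2.imwrite(f'pics/{n}0.png',im)
    for t,z in [('clamp_hinge',0),('clamp_knob',.079)]:
        for d in viewer.pinpoint(n,t)[:3]:
            u,v=d['xy'][0]*560,d['xy'][1]*420
            print(n,t,round(d['confidence'],2),round(u),round(v),onz(c,u,v,z).round(3))
E
```

```text
{'fov_y': 48.53094399091949, 'cx': 276.3256458652864, 'cy': 214.71749095738548, 'k1': 0.012609907978316171, 'xyz': array([ 0.93768954, -0.21538885,  0.82198427]), 'attitude': array([0.25456258, 0.12466158, 0.4357632 , 0.85426449])} {'fov_y': 55.13147758399122, 'cx': 278.8754345359712, 'cy': 213.75468524933, 'k1': -0.08902619270876783, 'xyz': array([0.48808893, 0.54239997, 0.66986539]), 'attitude': array([-0.00335233,  0.3395733 ,  0.93994976, -0.03425194])} {'fov_y': 63.37790551220958, 'cx': 281.4290634559871, 'cy': 207.48018072653076, 'k1': -0.0873664937861192, 'hand_eye': array([[-4.88391854e-04,  9.50020506e-01,  3.12187122e-01,
         8.00919738e-02],
       [ 9.99999824e-01,  5.68738167e-04, -1.66314206e-04,
        -5.87124710e-04],
       [-3.35554638e-04,  3.12186986e-01, -9.50020617e-01,
        -1.42875783e-01],
       [ 0.00000000e+00,  0.00000000e+00,  0.00000000e+00,
         1.00000000e+00]])}
{'time': 0.0, 'qpos': array([ 1.09100336e+00,  2.87149448e-01,  1.57817604e+00,  1.02260334e-05,
        1.27859048e+00, -1.50018664e-01]), 'dq': array([-1.85488028e-03,  1.22105157e-03,  5.84232042e-04, -3.82187166e-05,
       -1.24512567e-03,  8.97374549e-04]), 'joint_efforts': array([ 5.04927866e-04, -4.05981231e+01, -2.92624104e+01, -1.49302391e-04,
        5.91028162e-03,  1.15403836e-05]), 'eef_pos': array([0.21826136, 0.63804782, 0.22995851]), 'tcp_rot': array([ 1.64142363e-01,  9.86435976e-01, -1.10301568e-03, -3.64449835e-04]), 'contact_force': array([ 0.53004586,  0.74952833, -0.8999265 ]), 'wrist_torque': array([0.00366639, 0.03591251, 0.00279527]), 'finger_force': 0.0, 'opening': 1.0008170558343525}
scene clamp_knob 0.74 212 303 [ 0.633 -0.12   0.079]
side clamp_hinge 0.83 291 190 [ 0.491 -0.085  0.   ]
side clamp_knob 0.58 233 152 [ 0.623 -0.115  0.079]
```

View pics/scene0.png

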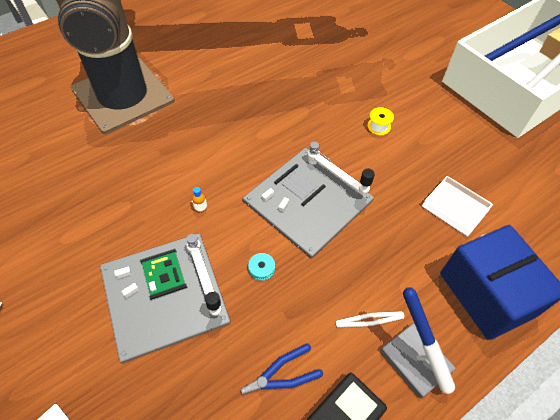

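View pics/side0.png

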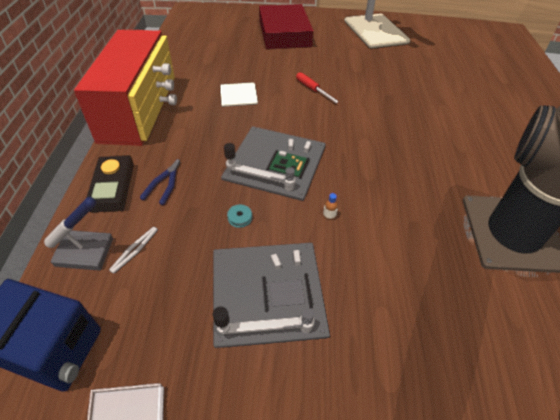

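The scene picture shows the holder with the green board at about (165,300) (knob 212,303; hinge post 193,240). In the side picture its knob is at about (230,152) and its post at (291,180). Both knob fixes agree at about (0.628, -0.118), and the hinge-knob distance is about 0.143 m, which fits. I'm heading above the knob.

```bash
python3 -m handwheel '[[[0.085,-0.0288,-0.0265,0,0],[0.085,-0.0288,-0.0265,0,0],[0.085,-0.0288,-0.0265,0,0],[0.085,-0.0288,-0.0265,0,0],[0.085,-0.0288,-0.0265,0,0],[0.085,-0.0288,-0.0265,0,0],[0.085,-0.0288,-0.0265,0,0],[0.085,-0.0288,-0.0265,0,0],[0.085,-0.0288,-0.0265,0,0],[0.085,-0.0288,-0.0265,0,0],[0.085,-0.0288,-0.0265,0,0]]]' 40
python3 -m handwheel '[[[0.085,-0.0288,-0.0265,0,0],[0.085,-0.0288,-0.0265,0,0],[0.085,-0.0288,-0.0265,0,0],[0.085,-0.0288,-0.0265,0,0],[0.085,-0.0288,-0.0265,0,0],[0.085,-0.0288,-0.0265,0,0],[0.085,-0.0288,-0.0265,0,0],[0.085,-0.0288,-0.0265,0,0],[0.085,-0.0288,-0.0265,0,0],[0.085,-0.0288,-0.0265,0,0],[0.085,-0.0288,-0.0265,0,0],[0.085,0,0,0,0]]]'
python3 - <<'E'
from h import *
s=get_state();print(s['time'],s['eef_pos'],s['tcp_rot'],s['qpos'])
for n in ['wrist','scene','side']:
    c=cam(n); im=viewer.read_camera(n)
    if n=='wrist': cv2.imwrite('pics/w1.png',im)
    for t,z in [('clamp_hinge',0),('clamp_knob',.079)]:
        for d in viewer.pinpoint(n,t)[:3]:
            u,v=d['xy'][0]*560,d['xy'][1]*420
            print(n,t,round(d['confidence'],2),round(u),round(v),onz(c,u,v,z).round(4))
E
```

```text
time: 1.37
eef_pos: [0.4244, 0.2585, 0.2317]
tcp_rot: [0.164, 0.986, 0.0, 0.0]
contact_force: [0.7, 0.1, -0.6]
opening: 0.995
finger_force: 0.0
time: 2.37
eef_pos: [0.6313, -0.1244, 0.231]
tcp_rot: [0.167, 0.986, -0.001, 0.001]
contact_force: [-0.3, 0.6, -0.5]
opening: 0.994
finger_force: 0.0
2.3667 [ 0.63126378 -0.12442978  0.23095979] [ 0.1667986   0.98598963 -0.00128724  0.00100667] [-0.35123917  0.21708716  1.66070432 -0.00227138  1.26135227 -1.58618221]
wrist clamp_hinge 0.73 276 33 [ 0.495  -0.0839  0.    ]
wrist clamp_knob 0.96 289 187 [ 0.6311 -0.1185  0.079 ]
scene clamp_hinge 0.81 195 252 [ 0.4893 -0.0789  0.    ]
side clamp_hinge 0.89 288 189 [ 0.4987 -0.0879  0.    ]
side clamp_knob 0.42 234 150 [ 0.6216 -0.12    0.079 ]
```

View pics/w1.png

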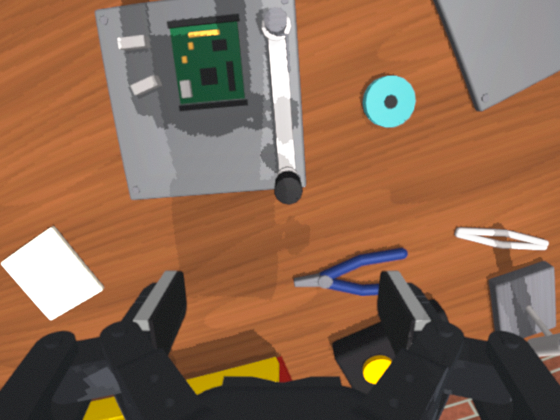

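The wrist picture shows the knob at (288,187) and the post at (275,22). The knob is at (0.631, -0.1185) and the hinge at (0.495, -0.084). The radius of 0.140 m matches exactly. Next I go down and grip.

```bash
python3 -m handwheel '[[[0.085,0.002,0.0055,0.028,0],[0.085,0,0,0.028,0],[0.085,0,0,0.028,0],[0.085,0,0,0.028,0],[0.085,0,0,0.028,0],[0.085,0,0,0.028,0],[0.085,0,0,0,0],[0.0,0,0,0,0],[0.0,0,0,0,0],[0.0,0,0,0,0],[0.0,0,0,0,0],[0.0,0,0,0,0]]]' 40
python3 -m handwheel '[[[0.0,0,0,0,0],[0.0,0,0,0,0],[0.0,0,0,0,0]]]'
python3 - <<'E'
from h import *
s=get_state();print(s['time'],s['eef_pos'],s['tcp_rot'],s['opening']*.085,s['wrist_torque'])
im=viewer.read_camera('scene');cv2.imwrite('pics/s2.png',cv2.resize(im[180:400,60:340],None,fx=2,fy=2))
H=np.array([.4953,-.084]);p=s['eef_pos'][:2]
print(np.hypot(*(p-H)),np.degrees(np.arctan2(*(p-H)[::-1])))
M=R.from_quat(s['tcp_rot']).as_matrix()[:2,:2]
# arc waypoints
a0=np.arctan2(*(p-H)[::-1]); r=.140
prev=p
for k in range(1,13):
    a=a0-1.44*k/12
    q=H+r*np.array([np.cos(a),np.sin(a)]);print(k,(M.T@(q-prev)).round(4),q.round(3));prev=q
E
```

```text
time: 3.82
eef_pos: [0.6302, -0.1148, 0.0662]
tcp_rot: [0.163, 0.987, -0.003, 0.002]
contact_force: [-5.1, -15.0, 5.7]
opening: 0.289
finger_force: 8.0
time: 4.07
eef_pos: [0.6298, -0.1162, 0.0663]
tcp_rot: [0.164, 0.987, -0.003, 0.002]
contact_force: [-4.9, -8.7, 3.9]
opening: 0.278
finger_force: 39.1
4.0667 [ 0.62983689 -0.11621173  0.06632744] [ 0.16358995  0.98652127 -0.0034255   0.00153918] 0.023593088095042198 [-1.39854482  0.65954782  0.00282948]
0.1383393288228974 -13.464671218233491
1 [-0.0022 -0.0166] [ 0.627 -0.133]
2 [ 0.0014 -0.0167] [ 0.62  -0.148]
3 [ 0.0034 -0.0164] [ 0.611 -0.162]
4 [ 0.0054 -0.0159] [ 0.601 -0.176]
5 [ 0.0072 -0.0151] [ 0.589 -0.188]
6 [ 0.009  -0.0142] [ 0.576 -0.198]
7 [ 0.0106 -0.013 ] [ 0.562 -0.207]
8 [ 0.0121 -0.0116] [ 0.547 -0.214]
9 [ 0.0134 -0.0101] [ 0.531 -0.219]
10 [ 0.0145 -0.0084] [ 0.514 -0.223]
11 [ 0.0154 -0.0066] [ 0.498 -0.224]
12 [ 0.0161 -0.0047] [ 0.481 -0.223]
```

View pics/s2.png

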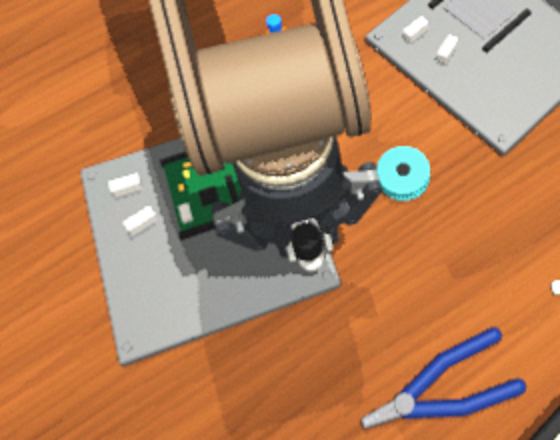

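The picture shows the fingers closed on the black knob at about (307,245) in the crop. The opening is 24 mm, so the grip is good. I'll swing along the arc.

```bash
python3 -m handwheel '[[[0,-0.0012,-0.0166,0,0],[0,0.0014,-0.0167,0,0],[0,0.0034,-0.0164,0,0],[0,0.0054,-0.0159,0,0],[0,0.0072,-0.0151,0,0],[0,0.009,-0.0142,0,0]]]' 40
python3 -m handwheel '[[[0,0.0106,-0.013,0,0],[0,0.0121,-0.0116,0,0],[0,0.0134,-0.0101,0,0],[0,0.0145,-0.0084,0,0],[0,0.0154,-0.0066,0,0],[0,0,0,0,0]]]'
python3 - <<'E'
from h import *
s=get_state();print(s['eef_pos'],s['tcp_rot'],s['opening']*.085,s['contact_force'],s['wrist_torque'])
H=np.array([.4953,-.084]);p=s['eef_pos'][:2]
print(np.hypot(*(p-H)),np.degrees(np.arctan2(*(p-H)[::-1])))
c=cam('wrist');im=viewer.read_camera('wrist');cv2.imwrite('pics/w3.png',im)
E
```

```text
time: 4.62
eef_pos: [0.5769, -0.195, 0.0664]
tcp_rot: [0.165, 0.986, -0.0, 0.004]
contact_force: [1.8, 2.3, 2.8]
opening: 0.28
finger_force: 39.1
time: 5.12
eef_pos: [0.4971, -0.222, 0.0662]
tcp_rot: [0.165, 0.986, -0.002, 0.004]
contact_force: [4.0, -2.7, 1.0]
opening: 0.278
finger_force: 39.2
[ 0.49709573 -0.22196415  0.06615512] [ 0.16488414  0.98630327 -0.00212241  0.00381666] 0.02360834284720365 [ 3.99409355 -2.65578974  1.01704108] [-0.36728458 -0.69701713  0.00234658]
0.1379758380289676 -89.25428292179238
```

View pics/w3.png

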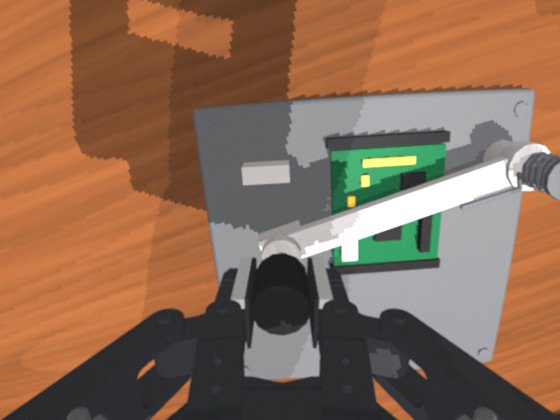

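The wrist picture shows the knob held at (280,290), with the arm over the board. The end block is at (265,172) and the catch is hidden under the knob. I'll compute the angle from the plate edges.

Run:
```python
from h import *
import h
c=cam('wrist')
deg=lambda v:np.degrees(np.arctan2(v[1],v[0])).round(2)
a=onz(c,195,110,.012);b=onz(c,532,89,.012);d=onz(c,490,362,.012)
print('corners',a[:2],b[:2],np.hypot(*(a-b)[:2]),'-y dir',deg(a-b),'+x dir',deg(d-b))
class S(dict):pass
h.get_state=lambda:dict(eef_pos=[.63126,-.12443,.23096],tcp_rot=[0.1667986,0.98598963,-0.00128724,0.00100667])
w=cam('wrist')
a2=onz(w,133,199,.012);b2=onz(w,305,187,.012);e2=onz(w,97,10,.012)
print('w1 corners',a2[:2],b2[:2],e2[:2],'-y',deg(a2-b2),'+x',deg(a2-e2))
H=np.array([.4953,-.084])
for n,u,v,z in [('endblk',131,42,.026),('catch',145,85,.026)]:
    q=onz(w,u,v,z)[:2]-H; print(n,q+H,np.hypot(*q),deg(q))
q=onz(c,265,166,.026)[:2]-H; print('end w3',np.hypot(*q),deg(q))
```

```text
corners [ 0.41314151 -0.2447381 ] [ 0.46237761 -0.05699617] 0.19409076045914112 -y dir -104.7 +x dir -14.47
w1 corners [ 0.60336663 -0.29356332] [ 0.65424571 -0.1060676 ] [ 0.41299183 -0.24318324] -y -105.18 +x -14.82
endblk [ 0.45783504 -0.21820158] 0.139333004287758 -105.6
catch [ 0.49936133 -0.22193047] 0.1379902445021817 -88.31
end w3 0.1391031104153474 -107.38
```

Angle now is about 1.30 rad, and the slot centre is at about -97° in the world frame. I need about 19 mm more along the arc, then a hold.

```bash
python3 -m handwheel '[[[0,0.0092,-0.0031,0,0],[0,0.0092,-0.0021,0,0],[0,0,0,0,0],[0,0,0,0,0],[0,0,0,0,0],[0,0,0,0,0],[0,0,0,0,0]]]' 40
python3 - <<'E'
from h import *
s=get_state();print(s['opening']*.085,s['contact_force'])
H=np.array([.4953,-.084]);p=s['eef_pos'][:2]
a=np.degrees(np.arctan2(*(p-H)[::-1]));print(s['eef_pos'],np.hypot(*(p-H)),a,np.radians(-14.6-a))
c=cam('wrist');im=viewer.read_camera('wrist');cv2.imwrite('pics/w4.png',im)
E
```

```text
time: 5.75
eef_pos: [0.4803, -0.2212, 0.0659]
tcp_rot: [0.164, 0.986, -0.003, 0.004]
contact_force: [3.4, -5.5, 1.0]
opening: 0.28
finger_force: 39.9
0.02382898849955806 [ 3.37204112 -5.54163576  1.01571293]
[ 0.4803135  -0.22117432  0.06587692] 0.13799053936493558 -96.23492087133326 1.4247981538098036
```

View pics/w4.png

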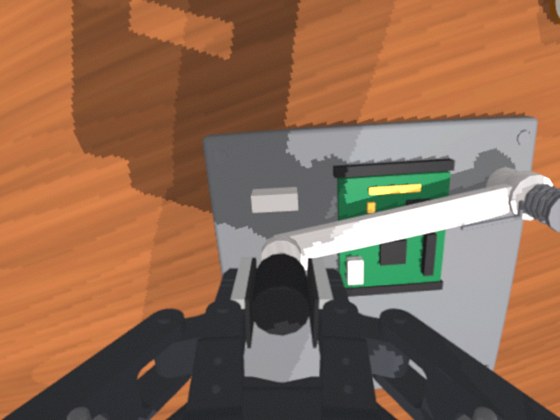

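The picture shows the arm end between the catch and the end block at (274,200), at about 1.42 rad. I'll move 1.5 mm on and push down.

```bash
python3 -m handwheel '[[[0,0.0015,-0.0004,0,0],[0,0,0,0.004,0],[0,0,0,0.004,0],[0,0,0,0.004,0],[0,0,0,0.004,0],[0,0,0,0.001,0],[0,0,0,0,0],[0,0,0,0,0]]]' 60
python3 - <<'E'
from h import *
s=get_state();print(s['eef_pos'],s['contact_force'],s['opening']*.085)
E
```

```text
time: 6.47
eef_pos: [0.4805, -0.2215, 0.0508]
tcp_rot: [0.164, 0.986, -0.003, 0.006]
contact_force: [3.5, -2.7, 8.5]
opening: 0.271
finger_force: 60.0
[ 0.48048217 -0.22146492  0.05075115] [ 3.53413153 -2.65338474  8.53585178] 0.023034801282391614
```

```bash
python3 -m handwheel '[[[0,0,0,0.0015,0],[0,0,0,0.0015,0],[0,0,0,0,0],[0,0,0,0,0]]]'
python3 - <<'E'
from h import *
s=get_state();print(s['eef_pos'],s['contact_force'],s['opening']*.085)
c=cam('wrist');im=viewer.read_camera('wrist');cv2.imwrite('pics/w5.png',im)
E
```

```text
time: 6.8
eef_pos: [0.4826, -0.222, 0.0504]
tcp_rot: [0.165, 0.986, -0.003, 0.008]
contact_force: [5.4, -0.0, 18.6]
opening: 0.272
finger_force: 61.0
[ 0.48257947 -0.22195741  0.05036289] [ 5.41548717e+00 -7.96765027e-03  1.86292373e+01] 0.023106398139699044
```

View pics/w5.png

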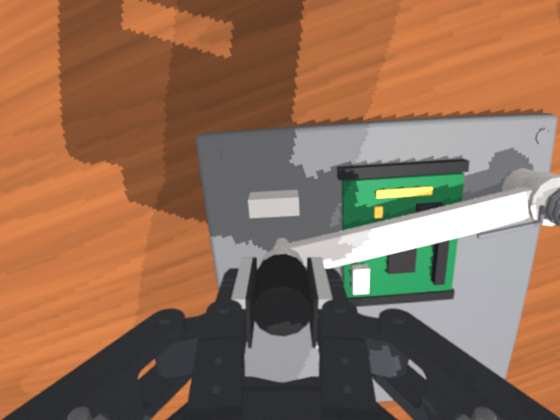

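The knob has gone down about 15.5 mm and the force rises to 19 N, so it is at its stop. I'll ease off, open and leave.

```bash
python3 -m handwheel '[[[0,0,0,-0.002,0],[0,0,0,0,0],[0.085,0,0,0,0],[0.085,0,0,0,0],[0.085,0,0,0,0],[0.085,0,0,0,0],[0.085,0,0,0,0],[0.085,0,0,0,0]]]' 20
python3 -m handwheel '[[[0.085,0,0,-0.01,0],[0.085,0,0,-0.02,0],[0.085,0,0,-0.03,0],[0.085,0,0,-0.03,0],[0.085,0,0,-0.03,0],[0.085,-0.03,0,-0.03,0],[0.085,-0.03,0,0,0],[0.085,-0.03,0,0,0],[0.085,0,0,0,0],[0.085,0,0,0,0]]]'
python3 - <<'E'
from h import *
s=get_state();print(s['eef_pos'],s['contact_force'])
H=np.array([.4953,-.084])
for n in ['wrist','scene']:
    c=cam(n); im=viewer.read_camera(n); cv2.imwrite(f'pics/{n}6.png',im)
    for d in viewer.pinpoint(n,'clamp_knob')[:2]:
        u,v=d['xy'][0]*560,d['xy'][1]*420
        q=onz(c,u,v,.063)[:2]-H
        print(n,d['confidence'],u,v,np.hypot(*q),np.radians(-14.6)-np.arctan2(q[1],q[0]))
E
```

```text
time: 7.52
eef_pos: [0.4748, -0.218, 0.0446]
tcp_rot: [0.164, 0.986, 0.0, -0.001]
contact_force: [0.6, 0.5, -0.3]
opening: 0.996
finger_force: 0.0
time: 8.35
eef_pos: [0.5604, -0.2475, 0.1947]
tcp_rot: [0.164, 0.986, 0.0, -0.0]
contact_force: [-1.2, 0.1, -0.1]
opening: 0.994
finger_force: 0.0
[ 0.56038656 -0.24753099  0.19474258] [-1.23708773  0.10153159 -0.13670737]
wrist 0.87 283.696 102.18599999999999 0.13783329822937776 1.3633954515484423
scene 0.73 122.92 276.402 0.13498597591002584 1.3511100199564607
```

View pics/wrist6.png

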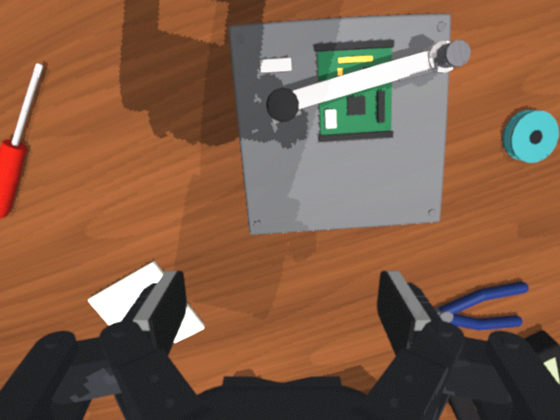

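The picture shows the released arm staying over the board, with the knob at (284,103). It rests on the catch at about 1.35 rad, and the robot is clear.

```bash
python3 -c "
from plant import sign_off; print(sign_off())"
```

```text
the job is handed in; nothing more can be done
None
```

The job is handed in: the arm is locked over the board at about 1.35 rad with the knob pushed down about 15.5 mm, the robot is clear of everything, and the moves ended at 8.4 s; the hand-in call returned no verdict.

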